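# Gather the turned fittings in the pouring corner of the parts tray and hold it tipped

### The arm

A 6-joint arm with a two-finger parallel gripper is mounted at the origin on a cart in front of the work surface, level with it; the furniture and walls round the work are solid. World frame = base frame: x ahead of the robot, y to its left, z up, the work surface at z = 0. Lengths are in mm, angles in rad, forces in N, time in s.
With the tool pointing down it reaches from about 375 to 925 mm from the base axis. Payload 5.7 kg.
Tool frame: the origin (TCP) lies midway between the tips of the shut fingers; the grasp point (between the pads) lies 19 mm behind it; z points along the fingers, y is the line along which they close (so a half turn about z gives the same grasp; the last joint's range is limited). The gripper opens to 88 mm and grips with 3 to 60 N. Pads are 20 mm wide; open, the fingers measure 115 mm over their backs; the gripper's body (75 mm by 178 mm) begins 61 mm behind the grasp point.
Start: joints at [-1.365, 0.359, 1.51, -0, 1.272, -0.115], TCP at [189.18, -569.362, 222.623] pointing down, gripper open.
Joint ranges: [-2.97, 2.97], [-1.01, 2.36], [0.21, 2.38], [-0.96, 4.11], [0.2, 2.71], [-2.98, 2.98]. Speed limits (rad/s): [2.39, 2.39, 3.14, 3.14, 3.14, 3.14].

### API

Orientations are given as a unit quaternion [w, x, y, z].
In Python, from bench import ctrl gives the robot as it stands.
- The arm moves only by the tool send_rows, never from a script. Its argument "moves" is a list of rows, each an object with "turn": the turn, a rotation vector about the world's x, y, z in degrees, a list of three; "translation": the shift along the world's x, y, z in mm, a list of three; "fingers": the opening, from 0 (shut) to 1 (fully open). In form: [{"turn": [wx, wy, wz], "translation": [dx, dy, dz], "fingers": fingers}, ...]. A call has 1 to 8 rows; each row is the pose to reach, as a shift and turn from the pose commanded when the call began; what a row does not reach only later rows make up. A row lasts 1/8 s, in which the tool goes at most 62.5 mm and 10.7 degrees, less where a joint would pass 70% of its speed; a pose out of reach is approached as far as the arm can. A call with a gripper value outside its range is refused whole. The fingers move at their own pace and stop on an object; the grip force is fixed at half the most. Time passes only in rows, so rows that repeat a pose let the fingers close. It gives the time, the measured TCP pose, the force, the opening and the grip force at its end, in the units of the state.
- ctrl.state(): the state, without advancing time (a new reading comes with each control period).
- ctrl.camera(name): name is "scene" or "top" or "wrist"; returns (picture, depth): 400x640x3 uint8, red, green, blue; 400x640 float32, mm along the optical axis (not along the pixel's ray), 0 where there is no reading.
- ctrl.camera_info(name): a dict with "fx", "fy", "cx", "cy" (pixels), "extrinsics" (4x4, takes a point from camera to world coordinates); the wrist camera has in their place "mount" (4x4, takes a point from camera to tool coordinates, whose origin is the TCP and whose axes are the flange's). Camera axes: x right, y up, looking along -z (the intrinsics and any distortion apply to the point x, -y, -z); pixel columns grow to the right and rows downward; lengths in mm; the calibration is good to about 2 mm. A picture is of the moment at which its call begins: read the wrist's pose just before it. camera_info takes no time and is no camera call.
- ctrl.hand_in(): hands the job in; it is judged then, once.
The state is a dict: "t": time; "q": joint angles; "joint_velocities": joint speeds; "effort": joint torques, N m; "eef_pos": TCP position; "eef_rot": TCP orientation; "wrist_force": force on the tool from outside, world axes, zero at the start; "moment": the same for the moment, N m; "grip_width": finger opening in mm; "grasp_force": force on a finger pad.
Only numpy, scipy, OpenCV 4.12 (cv2) and the standard library are available. Lean on these libraries where they do the work, as an engineer would, in place of code of your own. Each camera call takes 0.05 s, during which the arm holds its last target. There are 200 camera calls.

### The job

One turned brass fitting has been left on the bench: first put it with the two others in the grey parts tray and let go of it. Then take the tray by its upright black tab, lift it clear of the board and tip it until all three fittings have slid together into the cut-off corner with the pouring lip, that corner hanging lowest. Finish while still holding the tray up and tipped, fittings inside, and leave the thick brass bar, the tape roll and the round tin where they are.

Things in the scene. Friction and masses are not known exactly. Their poses are not given: they have to be found in the camera images.
- tray: loose open grey plastic tray, 120 (x) x 180 (y) x 42 mm, walls and floor 4 mm, 0.2 kg, slick: metal slides on it from 9-14 degrees, and along its walls if tipped about 35 degrees. Origin: centre of underside, z up. Grip tab on the middle of the +x wall (away from the robot at the start, +-16 degrees); the (-x, +y) corner is cut off at 45 degrees (36 mm) with a pouring lip. Stands on the work board
- tray_grip (a point): where to pinch the tray's grip tab, 70 mm above the tray's underside (tray frame x = +64, y = 0 mm). The tab is an upright black plate 12 mm thick (along x), 50 mm wide (along y), its top 86 mm above the underside; the rim beside it is at 45 mm. Pinch from above across the thickness. Axes as the tray's
- tray_corner (a point): point on the tray's inner floor (4 mm above the underside) at the middle of the cut-off corner's wall, in the tray frame at x = -39, y = +69 mm: where the fittings must gather. Axes as the tray's
- work_board: fixed raised plywood board, 155 (x) x 325 (y) mm, its top 38 mm above the bench (z = 0); the tray stands on it. Origin: below its centre, at bench height. The lathe behind the bench's left half reaches up to 190 mm
- stray_fitting: stepped turned brass fitting, 15 x 38 x 15 mm, 0.05 kg, long axis y, lying on the bench in front of the lathe, left of the board, pointing roughly at the lathe, whose chip pan (rim 22 mm high) begins close behind it; origin at the centre of its underside (grip about 8 mm higher, across x). To the touch a plain 15 x 38 x 15 mm bar
- fitting_small: twin of the stray fitting, 15 x 38 x 15 mm, 0.05 kg, long axis y, at the start in the tray's -y half (tray y -72 to -66 mm), lying roughly along the tray's x; origin at the centre of its underside
- fitting_mid: stepped turned brass fitting with a hexagon, 19 x 44 x 17 mm, 0.06 kg, long axis y, at the start in the tray's -y half (tray y -40 to -30 mm), lying roughly along the tray's x; origin at the centre of its underside
- brass_bar: bystander: thick loose brass bar, 27 x 86 x 27 mm, long axis y, on the bench near its front edge, clearly larger than the fittings; origin at the centre of its underside
- tape_roll: bystander: loose grey roll of tape, 48 mm across, 18 mm high, lying flat on the bench; origin at the centre of its underside
- tin: bystander: loose round tin, 57 mm across, 28 mm high, standing on the bench; origin at the centre of its underside

How it is judged:
By the outcome, as a careful person would: the job done as asked, in the order asked, and still so for the second after the job is handed in, while the arm keeps its last pose, push and grip.
It also fails if it takes over 64 s, if anything falls off the work surface, if the arm or the gripper's body presses on something with over 40 N, if the wrist force passes 120 N, or if a joint passes its speed limit or range.

## Working session

There is one attempt and no reset: what is moved stays moved. The work goes in short steps, Python scripts to look and compute and a tool call to move; the robot and the scene stay as the last step left them, time stands still between calls to the robot, and variables do not carry over. Pictures are saved under pics/ and viewed, at most 10 in all, crops included, and the job is handed in when it is done.

Besides the shell and the picture viewer there is one more tool, called after "Call:" as a command line: name --argument value ..., lists and objects as JSON in quotes. send_rows: Moves the arm, as the interface text tells. Its arguments: {"type":"object","properties":{"moves":{"type":"array"}},"required":["moves"]}

```bash
mkdir -p pics; ls; cat > h.py <<'E'
import numpy as np, cv2
from bench import ctrl
from scipy.spatial.transform import Rotation as R
def snap(name,tag):
    s=ctrl.state(); im,d=ctrl.camera(name); np.savez(f'pics/{tag}.npz',im=im,d=d,p=s['eef_pos'],r=s['eef_rot'])
    cv2.imwrite(f'pics/{tag}.png',im[:,:,::-1]); return im,d
def cloud(name,tag):
    z=np.load(f'pics/{tag}.npz'); d=z['d']; c=ctrl.camera_info(name)
    v,u=np.mgrid[:400,:640]
    P=np.stack([(u-c['cx'])/c['fx']*d,-(v-c['cy'])/c['fy']*d,-d,np.ones_like(d)],-1)
    if 'extrinsics' in c: T=np.array(c['extrinsics'])
    else:
        r=z['r']; T=np.eye(4); T[:3,:3]=R.from_quat([r[1],r[2],r[3],r[0]]).as_matrix(); T[:3,3]=z['p']; T=T@np.array(c['mount'])
    W=(P@T.T)[...,:3]; W[d==0]=np.nan; return W
E
python3 - <<'E'
from h import *
print(ctrl.state()); 
for n in('top','scene'): snap(n,n+'0'); print(ctrl.camera_info(n))
print(ctrl.camera_info('wrist'))
E
```

```text
pics
{'t': 0.0, 'q': array([-1.36510560e+00,  3.59467837e-01,  1.51143540e+00,  2.42896222e-05,
        1.27250162e+00, -1.15060317e-01]), 'joint_velocities': array([ 3.53795998e-04, -1.12049850e-03,  3.58597757e-04,  2.79670089e-04,
        7.23800223e-04,  2.73003381e-05]), 'effort': array([-3.36251805e-04, -5.15381420e+01, -2.70722848e+01,  6.74875430e-02,
        3.50188476e-02, -1.03750608e-04]), 'eef_pos': array([ 189.04861487, -568.70703292,  221.83060079]), 'eef_rot': array([-9.05697528e-04,  9.87167553e-01,  1.59685321e-01, -2.94528131e-05]), 'wrist_force': array([-0.03830443, -0.44128221, -0.66304153]), 'moment': array([-0.03746317, -0.03503519, -0.0231809 ]), 'grasp_force': 0.0, 'grip_width': 87.64473118051751}
{'fx': 497.3258743346624, 'fy': 497.3258743346624, 'cx': 317.0209468596606, 'cy': 201.92368525649348, 'extrinsics': array([[ 3.97896375e-01,  7.87508127e-01, -4.70647878e-01,
        -3.72763166e+02],
       [-9.17386462e-01,  3.36513046e-01, -2.12511292e-01,
        -3.44516578e+02],
       [-8.97521893e-03,  5.16323464e-01,  8.56346615e-01,
         1.56382089e+03
[... 304 characters left out ...]
32353432e-01, -6.42789681e-01,  5.50836863e-01,
         6.28872199e+02],
       [ 8.42192835e-03,  6.46651906e-01,  7.62738739e-01,
         8.93372157e+02],
       [ 0.00000000e+00,  0.00000000e+00,  0.00000000e+00,
         1.00000000e+00]])}
{'fx': 306.75452419563567, 'fy': 306.75452419563567, 'cx': 320.8010286683175, 'cy': 199.23902324844397, 'mount': array([[ 3.01976648e-04,  9.67132688e-01,  2.54272045e-01,
         7.04116109e+01],
       [ 9.99999670e-01, -4.83731798e-04,  6.52278882e-04,
         5.35503935e-02],
       [ 7.53839702e-04,  2.54271765e-01, -9.67132515e-01,
        -1.61313820e+02],
       [ 0.00000000e+00,  0.00000000e+00,  0.00000000e+00,
         1.00000000e+00]])}
```

View pics/top0.png

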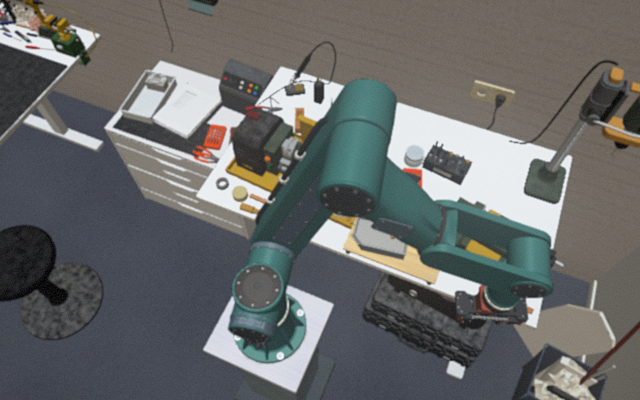

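View pics/scene0.png

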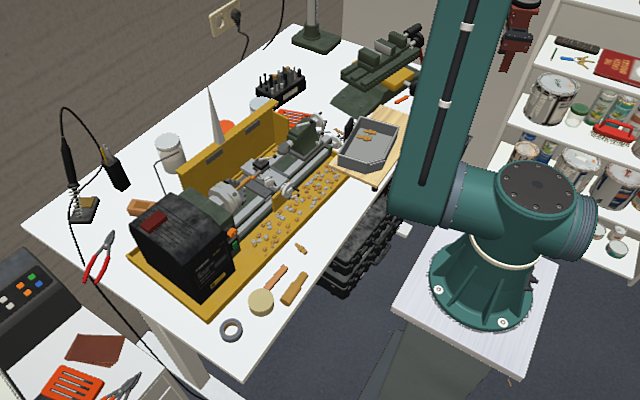

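The scene view shows the stray fitting near (301,248), the tin (261,302), bar (293,288), tape (231,329) and the tray (370,145). I'll enlarge it and compute positions.

```bash
python3 - <<'E'
from h import *
im=cv2.imread('pics/scene0.png'); W=cloud('scene','scene0')
a=cv2.resize(im[215:345,210:340],None,fx=4,fy=4,interpolation=cv2.INTER_CUBIC)
cv2.imwrite('pics/c1.png',a)
b=cv2.resize(im[100:200,320:430],None,fx=5,fy=5,interpolation=cv2.INTER_CUBIC)
cv2.imwrite('pics/c2.png',b)
for n,(u,v) in dict(stray=(301,248),tin=(261,302),bar=(293,288),bar2=(276,275),tape=(240,329),fitA=(370,132),trayfloor=(365,150),board=(385,175),panrim=(290,235),bench=(320,245)).items(): print(n,W[v,u].round(1))
E
```

```text
stray [400.6 150.7  15.7]
tin [391.6 322.2  27.7]
bar [352.4 255.3  25.4]
bar2 [409.7 242.7  11.7]
tape [394.9 392.8  18.6]
fitA [ 440.3 -278.6   54.8]
trayfloor [ 421.4 -214.2   42.8]
board [ 331.7 -165.3   32.9]
panrim [445.5 132.8  15.2]
bench [3.716e+02 1.092e+02 1.000e-01]
```

View pics/c1.png

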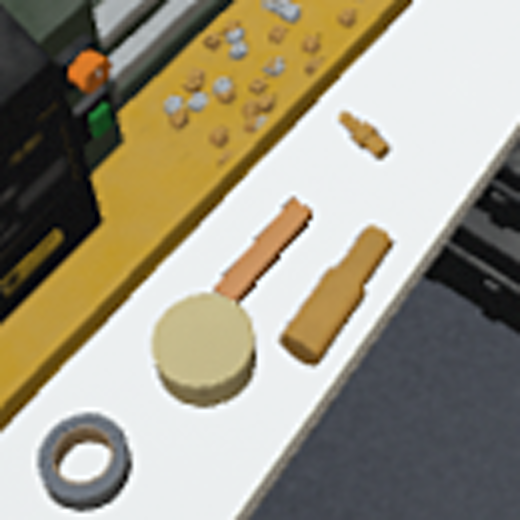

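View pics/c2.png

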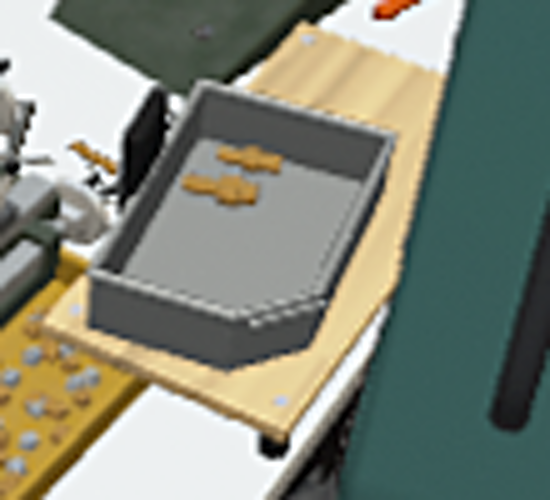

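The crops show the stray fitting from (296,244) to (305,253) and the tray's rim, with the tab at (349,129) and the fittings in the far (-y) half. Now to localize.

```bash
cat >> h.py <<'E'
def ray(name,u,v,z,T=None):
    c=ctrl.camera_info(name); T=np.array(c['extrinsics']) if T is None else T
    d=T[:3,:3]@np.array([(u-c['cx'])/c['fx'],-(v-c['cy'])/c['fy'],-1]); return T[:3,3]+d*(z-T[2,3])/d[2]
E
python3 - <<'E'
from h import *
A=ray('scene',295.75,244.25,7.5);B=ray('scene',305.25,253,7.5); print('stray',A,B,(A+B)/2,np.degrees(np.arctan2(*(A-B)[1::-1])))
C={}
for n,x,y in [('+x-y',205,85),('-x-y',393,133),('+x+y',90,268),('cutA',235,315),('cutB',320,300)]:
    C[n]=ray('scene',320+x/5,100+y/5,80); print(n,C[n].round(1))
e=C['+x+y']-C['+x-y'];print('yaw',np.degrees(np.arctan2(-e[0],e[1])),np.linalg.norm(e))
print('tabtop',ray('scene',320+160/5,100+92/5,124),ray('scene',320+128/5,100+130/5,124))
W=cloud('scene','scene0')
# stray points
m=(W[...,2]>4)&(W[...,2]<20)&(abs(W[...,0]-395)<35)&(abs(W[...,1]-150)<35)
p=W[m][:,:2]; print(m.sum(),cv2.minAreaRect(p.astype(np.float32)), p.mean(0))
# pan rim start at y 130..170
m=(W[...,2]>15)&(W[...,2]<30)&(W[...,0]>415)&(W[...,0]<480)&(abs(W[...,1]-150)<30); print('pan',np.percentile(W[m][:,0],[0,2,10]) if m.any() else 0)
# lathe near tray: high points
m=(W[...,2]>60)&(W[...,1]<0)&(W[...,1]>-420)&(W[...,0]>480)&(W[...,0]<720)&(W[...,2]<250)
q=W[m]
for y in range(-400,0,40):
    s=q[(q[:,1]>=y)&(q[:,1]<y+40)]
    if len(s): print(y,len(s),'xmin',s[:,0].min().round(),'zmax',s[:,2].max().round())
E
```

```text
stray [420.92380527 143.94355283   7.5       ] [386.94448311 152.78938421   7.5       ] [403.93414419 148.36646852   7.5       ] -14.591916379165852
+x-y [ 482.7 -296.6   80. ]
-x-y [ 369.9 -317.3   80. ]
+x+y [ 461.  -124.9   80. ]
cutA [ 377.2 -135.6   80. ]
cutB [ 343.9 -170.4   80. ]
yaw 7.211463380525166 173.08711446048812
tabtop [ 478.0890512 -227.501893   124.       ] [ 476.98064828 -189.53712224  124.        ]
72 ((395.8279113769531, 149.91156005859375), (59.94560241699219, 52.07388687133789), 6.1557297706604) [403.41139658 149.40015575]
pan [444.27443011 444.79184374 445.91228892]
-400 14 xmin 529.0 zmax 117.0
-320 29 xmin 480.0 zmax 85.0
-280 25 xmin 480.0 zmax 84.0
-240 18 xmin 480.0 zmax 126.0
-200 205 xmin 480.0 zmax 147.0
-160 595 xmin 513.0 zmax 173.0
-120 753 xmin 521.0 zmax 182.0
-80 945 xmin 524.0 zmax 173.0
-40 769 xmin 529.0 zmax 174.0
```

```bash
python3 - <<'E'
from h import *
W=cloud('scene','scene0')
q=W[(W[...,2]>25)&(W[...,0]>350)&(W[...,0]<620)&(W[...,1]>-20)&(W[...,1]<320)&(W[...,2]<230)]
for y in range(-20,320,30):
    s=q[(q[:,1]>=y)&(q[:,1]<y+30)]
    print(y,[(x,int(s[(s[:,0]>=x)&(s[:,0]<x+20)][:,2].max())) for x in range(420,580,20) if ((s[:,0]>=x)&(s[:,0]<x+20)).sum()>2])
E
```

```text
-20 [(420, 26), (520, 78), (540, 130), (560, 139)]
10 [(440, 25), (480, 34), (500, 79), (520, 87), (540, 163), (560, 86)]
40 [(440, 27), (460, 96), (480, 117), (500, 109), (520, 109), (540, 164), (560, 155)]
70 [(440, 28), (480, 117), (500, 120), (520, 131), (540, 126), (560, 144)]
100 [(440, 27), (500, 72), (520, 120), (540, 87), (560, 133)]
130 [(440, 26), (520, 51), (540, 123), (560, 129)]
160 [(520, 51), (540, 154), (560, 163)]
190 [(440, 26), (520, 55), (540, 153), (560, 163)]
220 [(440, 27), (500, 128), (520, 152), (540, 153), (560, 152)]
250 [(440, 28), (500, 169), (520, 184), (540, 185), (560, 185)]
280 [(420, 28), (460, 26), (480, 138), (500, 172), (520, 185), (540, 186), (560, 186)]
310 [(420, 29), (480, 74), (500, 169), (520, 182), (540, 186), (560, 187)]
```

Call:
send_rows --moves '[{"turn":[0,0,0],"translation":[25,35,5],"fingers":1},{"turn":[0,0,0],"translation":[65,85,12],"fingers":1},{"turn":[0,0,0],"translation":[105,135,20],"fingers":1},{"turn":[0,0,0],"translation":[145,185,28],"fingers":1},{"turn":[0,0,0],"translation":[185,235,34],"fingers":1},{"turn":[0,0,0],"translation":[211,269,38],"fingers":1},{"turn":[0,0,0],"translation":[211,269,38],"fingers":1}]'

```text
t: 0.98
eef_pos: [401.7, -297.6, 260.8]
eef_rot: [-0.0, 0.987, 0.162, 0.0]
wrist_force: [-0.0, 0.4, 0.2]
grip_width: 88.0
grasp_force: 0.0
```

Call:
send_rows --moves '[{"turn":[0,0,0],"translation":[0,30,0],"fingers":1},{"turn":[0,0,-4],"translation":[0,85,0],"fingers":1},{"turn":[0,0,-9],"translation":[0,145,0],"fingers":1},{"turn":[0,0,-14],"translation":[0,205,0],"fingers":1},{"turn":[0,0,-19],"translation":[0,265,0],"fingers":1},{"turn":[0,0,-24],"translation":[0,325,0],"fingers":1},{"turn":[0,0,-29],"translation":[0,385,-20],"fingers":1},{"turn":[0,0,-33],"translation":[0,430,-40],"fingers":1}]'

```text
t: 1.98
eef_pos: [400.4, 130.8, 220.3]
eef_rot: [-0.0, 0.992, -0.128, 0.001]
wrist_force: [-0.3, -0.0, 0.8]
grip_width: 87.7
grasp_force: 0.0
```

Call:
send_rows --moves '[{"turn":[0,0,0],"translation":[0,12,-10],"fingers":1},{"turn":[0,0,0],"translation":[0,16,-20],"fingers":1},{"turn":[0,0,0],"translation":[0,16,-20],"fingers":1},{"turn":[0,0,0],"translation":[0,16,-20],"fingers":1},{"turn":[0,0,0],"translation":[0,16,-20],"fingers":1}]'

```text
t: 2.6
eef_pos: [400.7, 144.9, 201.1]
eef_rot: [-0.0, 0.992, -0.128, 0.001]
wrist_force: [0.1, 0.2, -0.3]
grip_width: 87.9
grasp_force: 0.0
```

```bash
python3 - <<'E'
from h import *
snap('wrist','w1')
print(ctrl.state()['eef_pos'],ctrl.state()['q'],ctrl.state()['eef_rot'])
W=cloud('wrist','w1')
m=(W[...,2]>5)&(W[...,2]<22)&(W[...,0]<440)&(abs(W[...,0]-403)<38)&(abs(W[...,1]-149)<32)
p=W[m][:,:2]; r=cv2.minAreaRect(p.astype(np.float32)); print(m.sum(),r,p.mean(0),W[m][:,2].max())
c,s,vt=np.linalg.svd(p-p.mean(0),full_matrices=False); print(vt[0],np.degrees(np.arctan2(vt[0][1],vt[0][0])))
E
```

```text
[400.66667424 145.04869252 201.10160681] [ 1.84941087e-01  1.29343387e-01  1.89267932e+00 -8.32146934e-06
  1.11849445e+00  2.01199021e+00] [-1.62052927e-04  9.91803124e-01 -1.27774306e-01  5.12761162e-04]
320 ((405.6667175292969, 146.69961547851562), (14.13809871673584, 37.9015007019043), 75.31266784667969) [404.79787945 146.40953078] 15.789829360333727
[-0.96966544  0.24443596] 165.85149700506537
```

View pics/w1.png

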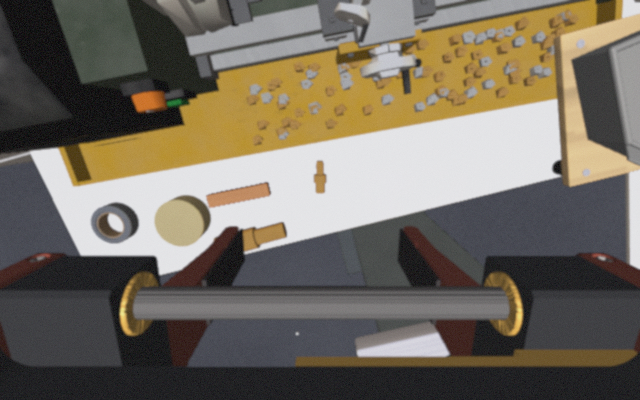

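The wrist view shows the stray fitting at (320,177), centred between the fingers, with nothing else nearby. Descending to grasp.

Call:
send_rows --moves '[{"turn":[0,0,0],"translation":[5,1,-40],"fingers":1},{"turn":[0,0,0],"translation":[5,1,-90],"fingers":1},{"turn":[0,0,0],"translation":[5,1,-135],"fingers":0.6},{"turn":[0,0,0],"translation":[5,1,-165],"fingers":0.6},{"turn":[0,0,0],"translation":[5,1,-185],"fingers":0.6},{"turn":[0,0,0],"translation":[5,1,-193],"fingers":0.6},{"turn":[0,0,0],"translation":[5,1,-196],"fingers":0.6},{"turn":[0,0,0],"translation":[5,1,-196],"fingers":0.6}]'

```text
t: 3.65
eef_pos: [405.8, 146.7, 5.1]
eef_rot: [-0.0, 0.992, -0.127, 0.001]
wrist_force: [0.2, 0.5, -1.0]
grip_width: 52.6
grasp_force: 0.0
```

Call:
send_rows --moves '[{"turn":[0,0,0],"translation":[0,0,0],"fingers":0.3},{"turn":[0,0,0],"translation":[0,0,0],"fingers":0},{"turn":[0,0,0],"translation":[0,0,0],"fingers":0},{"turn":[0,0,0],"translation":[0,0,0],"fingers":0},{"turn":[0,0,0],"translation":[0,0,0],"fingers":0},{"turn":[0,0,0],"translation":[0,0,0],"fingers":0}]'

```text
t: 4.4
eef_pos: [405.2, 146.6, 4.7]
eef_rot: [-0.0, 0.992, -0.127, 0.0]
wrist_force: [0.2, -0.1, 3.4]
grip_width: 15.0
grasp_force: 30.0
```

Gripped (15.0 mm). Lift, then carry over the tray.

Call:
send_rows --moves '[{"turn":[0,0,0],"translation":[0,0,15],"fingers":0},{"turn":[0,0,0],"translation":[0,0,60],"fingers":0},{"turn":[0,0,0],"translation":[0,0,120],"fingers":0},{"turn":[0,0,0],"translation":[0,0,175],"fingers":0},{"turn":[0,0,0],"translation":[0,-20,215],"fingers":0},{"turn":[0,0,4],"translation":[0,-60,225],"fingers":0},{"turn":[0,0,8],"translation":[0,-115,225],"fingers":0},{"turn":[0,0,12],"translation":[0,-170,225],"fingers":0}]'

```text
t: 5.4
eef_pos: [405.0, -24.7, 229.9]
eef_rot: [0.0, 1.0, -0.021, 0.0]
wrist_force: [0.9, -0.6, -0.6]
grip_width: 14.6
grasp_force: 30.0
```

Call:
send_rows --moves '[{"turn":[0,0,4],"translation":[0,-55,0],"fingers":0},{"turn":[0,0,8],"translation":[0,-110,0],"fingers":0},{"turn":[0,0,12],"translation":[0,-150,0],"fingers":0},{"turn":[0,0,12],"translation":[0,-165,0],"fingers":0},{"turn":[0,0,12],"translation":[0,-167,0],"fingers":0},{"turn":[0,0,12],"translation":[0,-167,0],"fingers":0}]'

```text
t: 6.15
eef_pos: [404.9, -189.1, 229.4]
eef_rot: [-0.001, 0.997, 0.082, -0.0]
wrist_force: [-0.3, 0.1, -0.0]
grip_width: 14.7
grasp_force: 30.0
```

```bash
python3 - <<'E'
from h import *
snap('wrist','w2'); s=ctrl.state(); print(s['eef_pos'],s['q'],s['grip_width'],s['t'])
snap('scene','s2')
im=cv2.imread('pics/s2.png'); cv2.imwrite('pics/s2c.png',cv2.resize(im[60:220,280:460],None,fx=3,fy=3))
E
```

```text
[ 404.9498007  -188.93926441  229.4641566 ] [-5.91794336e-01  1.28646749e-01  1.81308092e+00  5.43534907e-04
  1.20079645e+00  8.14373309e-01] 14.705011952505217 6.2
```

View pics/w2.png

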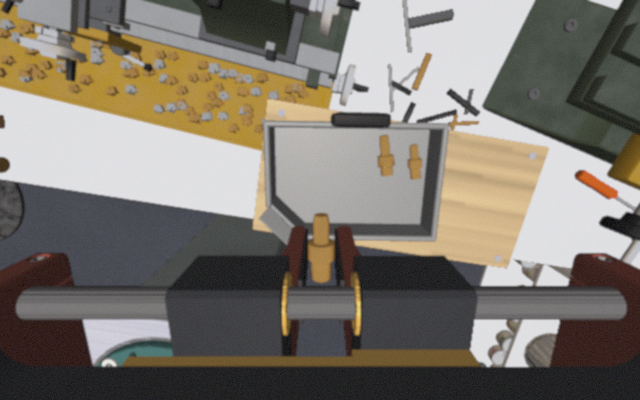

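The wrist view shows the tray in line with the tool, its tab at (361,119), the cut corner lower left at (280,220), the two fittings at (386,157) and (415,162), and the held fitting at (320,250). Refining the tray pose.

```bash
python3 - <<'E'
from h import *
W=cloud('wrist','w2')
m=(W[...,2]>110)&(W[...,2]<135)&(abs(W[...,0]-478)<40)&(abs(W[...,1]+210)<60)
p=W[m]; print('tab',m.sum(),cv2.minAreaRect(p[:,:2].astype(np.float32)),p[:,2].max())
v,u=np.mgrid[:400,:640]
m=(W[...,2]>74)&(W[...,2]<95)&(u>255)&(u<455)&(v<250)&(v>100)&~((u>280)&(u<365)&(v>195))&(abs(W[...,0]-415)<90)&(abs(W[...,1]+220)<115)
p=W[m]; print('rim',m.sum(),cv2.minAreaRect(p[:,:2].astype(np.float32)),np.percentile(p[:,2],[10,50,90]))
print('floor',W[180,320])
z=np.load('pics/w2.npz'); r=z['r'];T=np.eye(4);T[:3,:3]=R.from_quat([r[1],r[2],r[3],r[0]]).as_matrix();T[:3,3]=z['p'];T=T@np.array(ctrl.camera_info('wrist')['mount'])
for n,a,b,h in [('+x+y',265,122,81),('+x-y',447,121,81),('-x-y',438,241,81),('tabL',333,116,124),('tabR',389,116,124)]: print(n,ray('wrist',a,b,h,T).round(1))
E
```

```text
tab 872 ((478.6936950683594, -211.14822387695312), (12.782670974731445, 49.73505783081055), 8.08183479309082) 125.09512564603608
rim 3240 ((418.27593994140625, -218.32449340820312), (128.6365203857422, 188.57725524902344), 7.248751163482666) [78.69655468 81.78507405 83.39679392]
floor [ 406.50283097 -187.26727458   43.47086171]
+x+y [ 462.  -123.7   81. ]
+x-y [ 492.1 -299.1   81. ]
-x-y [ 368.5 -323.1   81. ]
tabL [ 477.9 -186.9  124. ]
tabR [ 485.6 -233.2  124. ]
```

Call:
send_rows --moves '[{"turn":[0,0,0],"translation":[-2,-2,-20],"fingers":0},{"turn":[0,0,0],"translation":[-4,-3,-60],"fingers":0},{"turn":[0,0,0],"translation":[-4,-3,-105],"fingers":0},{"turn":[0,0,0],"translation":[-4,-3,-145],"fingers":0},{"turn":[0,0,0],"translation":[-4,-3,-168],"fingers":0},{"turn":[0,0,0],"translation":[-4,-3,-178],"fingers":0},{"turn":[0,0,0],"translation":[-4,-3,-182],"fingers":0},{"turn":[0,0,0],"translation":[-4,-3,-182],"fingers":0}]'

```text
t: 7.25
eef_pos: [401.7, -193.5, 48.2]
eef_rot: [0.0, 0.997, 0.082, 0.0]
wrist_force: [-0.4, 0.1, -0.1]
grip_width: 14.8
grasp_force: 30.0
```

Call:
send_rows --moves '[{"turn":[0,0,0],"translation":[0,0,0],"fingers":0.2},{"turn":[0,0,0],"translation":[0,0,0],"fingers":0.45},{"turn":[0,0,0],"translation":[0,0,0],"fingers":0.45},{"turn":[0,0,0],"translation":[0,0,0],"fingers":0.45},{"turn":[0,0,0],"translation":[0,0,30],"fingers":0.45},{"turn":[0,0,0],"translation":[0,0,80],"fingers":0.45},{"turn":[0,0,0],"translation":[0,0,140],"fingers":0.45},{"turn":[0,0,0],"translation":[0,0,180],"fingers":0.45}]'

```text
t: 8.25
eef_pos: [401.7, -193.7, 230.4]
eef_rot: [0.001, 0.997, 0.082, 0.001]
wrist_force: [1.3, -1.0, 0.1]
grip_width: 39.3
grasp_force: 0.0
```

```bash
python3 - <<'E'
from h import *
snap('wrist','w3'); s=ctrl.state(); print(s['eef_pos'],s['eef_rot'],s['q'],s['grip_width'],s['t'])
W=cloud('wrist','w3')
m=(W[...,2]>110)&(W[...,2]<135)&(abs(W[...,0]-478)<40)&(abs(W[...,1]+210)<60)
p=W[m]; print('tab',m.sum(),cv2.minAreaRect(p[:,:2].astype(np.float32)),p[:,2].max())
E
```

```text
[ 403.94283821 -195.18499272  234.51556408] [0.00299563 0.99663386 0.08184203 0.00372339] [-6.04379189e-01  1.19917358e-01  1.80982968e+00  9.02585414e-05
  1.20228825e+00  8.02515806e-01] 39.673620425480635 8.3
tab 898 ((478.751708984375, -211.41036987304688), (12.531020164489746, 49.77949905395508), 9.482817649841309) 125.66003565586846
```

View pics/w3.png

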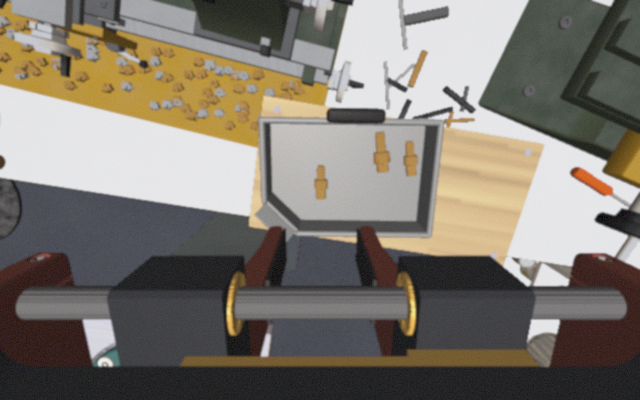

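All three fittings are in the tray at (321,182), (381,152) and (410,158). Now turn the gripper 90° and move over the tab at (479,-211).

Call:
send_rows --moves '[{"turn":[0,0,8],"translation":[10,-2,0],"fingers":0.5},{"turn":[0,0,18],"translation":[20,-4,0],"fingers":0.5},{"turn":[0,0,28],"translation":[30,-7,0],"fingers":0.5},{"turn":[0,0,38],"translation":[40,-10,0],"fingers":0.5},{"turn":[0,0,48],"translation":[50,-12,0],"fingers":0.5},{"turn":[0,0,58],"translation":[60,-14,0],"fingers":0.5},{"turn":[0,0,68],"translation":[70,-16,0],"fingers":0.5},{"turn":[0,0,78],"translation":[77,-18,0],"fingers":0.5}]'

```text
t: 9.3
eef_pos: [478.3, -211.3, 227.1]
eef_rot: [-0.0, 0.721, 0.693, -0.0]
wrist_force: [0.1, 0.3, 0.7]
grip_width: 43.8
grasp_force: 0.0
```

Call:
send_rows --moves '[{"turn":[0,0,8],"translation":[0,0,-20],"fingers":0.5},{"turn":[0,0,12],"translation":[0.5,0,-50],"fingers":0.5},{"turn":[0,0,12],"translation":[0.5,0,-70],"fingers":0.5},{"turn":[0,0,12],"translation":[0.5,0,-70],"fingers":0.5},{"turn":[0,0,12],"translation":[0.5,0,-70],"fingers":0.5}]'

```text
t: 9.93
eef_pos: [479.0, -211.6, 158.1]
eef_rot: [0.0, 0.647, 0.763, 0.0]
wrist_force: [1.0, -0.3, -0.4]
grip_width: 43.4
grasp_force: 0.0
```

```bash
python3 - <<'E'
from h import *
a=np.radians(9.4)
for n,t in (('wrist','w3'),('wrist','w2'),('scene','scene0'),('scene','s2')):
    W=cloud(n,t); q=W[np.isfinite(W).all(-1)]-[479,-211.5,0]
    X=q[:,0]*np.cos(a)+q[:,1]*np.sin(a);Y=-q[:,0]*np.sin(a)+q[:,1]*np.cos(a)
    for lim in (40,60,80):
        m=(X<97)&(X>20)&(abs(Y)<lim)&(q[:,2]<230); print(t,lim,m.sum(),q[m][:,2].max())
E
```

```text
w3 40 5791 145.94415755065566
w3 60 9133 146.85379077599993
w3 80 12476 147.4289369908067
w2 40 5957 145.69877263035306
w2 60 9371 149.7168596739591
w2 80 12828 150.72970711315736
scene0 40 864 147.462387415816
scene0 60 1120 147.462387415816
scene0 80 1520 151.56169551196513
s2 40 861 146.6330425923934
s2 60 1123 148.70280116413483
s2 80 1520 151.4815074544813
```

```bash
python3 - <<'E'
from h import *
a=np.radians(9.4)
for n,t in (('wrist','w3'),('wrist','w2'),('scene','s2')):
    W=cloud(n,t); q=W[np.isfinite(W).all(-1)]-[479,-211.5,0]
    X=q[:,0]*np.cos(a)+q[:,1]*np.sin(a);Y=-q[:,0]*np.sin(a)+q[:,1]*np.cos(a)
    for x in range(10,100,10):
        r=[]
        for y in range(-40,60,10):
            m=(X>=x)&(X<x+10)&(Y>=y)&(Y<y+10)&(q[:,2]<230); r.append(int(q[m][:,2].max()) if m.any() else -1)
        print(t,x,r)
E
```

```text
w3 10 [1, 0, 1, 0, 57, 57, 37, 38, 38, 38]
w3 20 [1, 0, 58, 59, 63, 62, 52, 3, 5, 9]
w3 30 [1, 1, 60, 60, 64, 63, 62, 55, 55, 53]
w3 40 [1, 1, 1, 57, 63, 74, 74, 74, 74, 74]
w3 50 [1, 1, 1, 53, 56, 74, 74, 74, 74, 86]
w3 60 [1, 1, 1, 1, 1, 73, 140, 139, 75, 86]
w3 70 [1, 1, 1, 1, 141, 140, 145, 143, 133, 146]
w3 80 [1, 0, 1, 2, 65, 138, 137, 137, 132, 137]
w3 90 [1, 1, 1, 1, 65, 65, 61, 62, 84, 87]
w2 10 [1, 1, 1, 1, 58, 57, 37, 38, 38, 38]
w2 20 [1, 1, 58, 60, 63, 61, 51, 4, 6, 9]
w2 30 [1, 0, 59, 61, 64, 64, 58, 55, 56, 48]
w2 40 [1, 1, 1, 59, 63, 73, 74, 74, 74, 73]
w2 50 [1, 1, 0, 53, 54, 74, 75, 75, 74, 86]
w2 60 [1, 1, 1, 1, 1, 72, 141, 139, 75, 86]
w2 70 [1, 1, 1, 1, 140, 140, 145, 144, 133, 149]
w2 80 [1, 1, 1, 1, 140, 140, 145, 145, 133, 147]
w2 90 [1, 1, 1, 1, 65, 65, 61, 61, 81, 90]
s2 10 [-621, -631, -687, -732, 52, 53, 50, -890, -888, 41]
s2 20 [3, -1, -732, 55, 60, 58, 38, 24, -893, -884]
s2 30 [-651, -676, 58, 61, 64, 64, 53, 49, 56, 57]
s2 40 [-686, -736, -733, 1, 60, 60, 74, 75, 75, 55]
s2 50 [-732, -729, -738, -753, -884, -887, 75, 75, 77, 83]
s2 60 [-1, -737, -744, -819, -890, 70, 133, 138, 77, 38]
s2 70 [-1, -798, -774, -883, -891, 140, 134, 145, 127, -881]
s2 80 [-1, -889, -801, -882, 137, 140, 146, 145, 133, 147]
s2 90 [-1, -1, -840, -848, 65, 65, 144, 141, -892, 148]
```

Clear: the handwheel is at most 64 mm high under the fingers and 149 mm under the body (which stays above 169 mm). Descend and grip.

Call:
send_rows --moves '[{"turn":[0,0,0],"translation":[0,0,-25],"fingers":0.5},{"turn":[0,0,0],"translation":[0,0,-50],"fingers":0.5},{"turn":[0,0,0],"translation":[0,0,-63],"fingers":0.5},{"turn":[0,0,0],"translation":[0,0,-68],"fingers":0.5},{"turn":[0,0,0],"translation":[0,0,-68],"fingers":0.5},{"turn":[0,0,0],"translation":[0,0,-68],"fingers":0.25},{"turn":[0,0,0],"translation":[0,0,-68],"fingers":0.1},{"turn":[0,0,0],"translation":[0,0,-68],"fingers":0}]'

```text
t: 10.92
eef_pos: [478.8, -211.5, 90.0]
eef_rot: [0.0, 0.647, 0.763, 0.0]
wrist_force: [0.3, 0.3, 0.2]
grip_width: 17.3
grasp_force: 0.0
```

Call:
send_rows --moves '[{"turn":[0,0,0],"translation":[0,0,0],"fingers":0},{"turn":[0,0,0],"translation":[0,0,0],"fingers":0},{"turn":[0,0,0],"translation":[0,0,0],"fingers":0},{"turn":[0,0,0],"translation":[0,0,0],"fingers":0}]'

```text
t: 11.42
eef_pos: [478.7, -211.4, 89.8]
eef_rot: [-0.0, 0.647, 0.763, -0.0]
wrist_force: [-0.7, 0.2, 6.1]
grip_width: 11.7
grasp_force: 30.0
```

Call:
send_rows --moves '[{"turn":[0,0,0],"translation":[0,0,3],"fingers":0},{"turn":[0,0,0],"translation":[0,0,10],"fingers":0},{"turn":[0,0,0],"translation":[0,0,20],"fingers":0},{"turn":[0,0,0],"translation":[0,0,33],"fingers":0},{"turn":[0,0,0],"translation":[0,0,48],"fingers":0},{"turn":[0,0,0],"translation":[0,0,64],"fingers":0},{"turn":[0,0,0],"translation":[0,0,80],"fingers":0},{"turn":[0,0,0],"translation":[0,0,96],"fingers":0}]'

```text
t: 12.42
eef_pos: [478.7, -211.4, 186.9]
eef_rot: [0.0, 0.647, 0.763, 0.0]
wrist_force: [-0.2, 0.8, -3.6]
grip_width: 11.8
grasp_force: 30.0
```

Call:
send_rows --moves '[{"turn":[0,0,0],"translation":[-2,0,16],"fingers":0},{"turn":[0,0,0],"translation":[-4,0,32],"fingers":0},{"turn":[0,0,0],"translation":[-7,0,48],"fingers":0},{"turn":[0,0,0],"translation":[-10,0,64],"fingers":0},{"turn":[0,0,0],"translation":[-13,0,80],"fingers":0},{"turn":[0,0,0],"translation":[-15,0,92],"fingers":0},{"turn":[0,0,0],"translation":[-15,0,97],"fingers":0},{"turn":[0,0,0],"translation":[-15,0,97],"fingers":0}]'

```text
t: 13.42
eef_pos: [463.8, -211.4, 282.8]
eef_rot: [0.0, 0.647, 0.763, -0.0]
wrist_force: [-0.1, -0.1, -4.6]
grip_width: 11.6
grasp_force: 30.0
```

```bash
python3 - <<'E'
from h import *
snap('scene','s4'); s=ctrl.state(); print(s['eef_pos'],s['q'],s['wrist_force'],s['moment'],s['grip_width'])
im=cv2.imread('pics/s4.png'); cv2.imwrite('pics/s4c.png',cv2.resize(im[20:220,280:480],None,fx=3,fy=3))
E
```

```text
[ 463.58930671 -211.26974176  282.34839849] [-5.63229072e-01  1.75236189e-01  1.61663612e+00 -4.51299662e-05
  1.35024831e+00 -7.26939722e-01] [ 0.2104448   0.93746492 -3.7676171 ] [ 0.00129275 -0.2707096   0.01811352] 11.851326878423642
```

View pics/s4c.png

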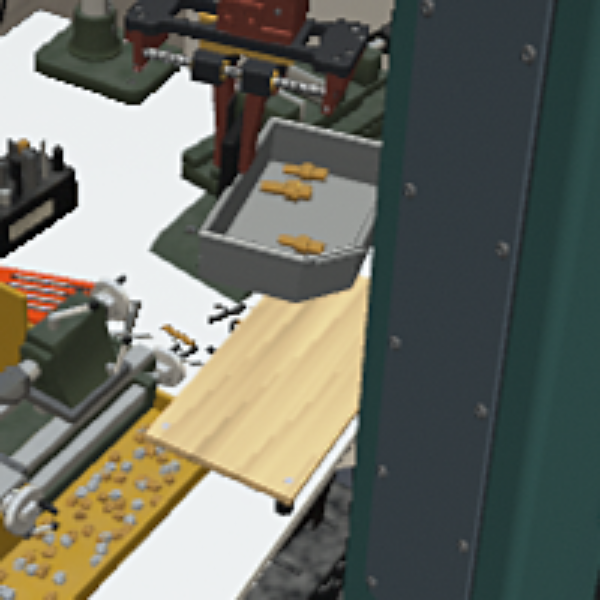

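Tray held level with the three fittings inside and the board clear. Tip slowly about the diagonal axis (cut corner down).

Call:
send_rows --moves '[{"turn":[-1.2,-1.6,0],"translation":[2,-1,1],"fingers":0},{"turn":[-2.3,-3.3,0],"translation":[5,-3,2],"fingers":0},{"turn":[-3.5,-4.9,0],"translation":[8,-5,3],"fingers":0},{"turn":[-4.7,-6.5,0],"translation":[11,-7,4],"fingers":0},{"turn":[-5.8,-8.1,0],"translation":[14,-9,5],"fingers":0},{"turn":[-7.0,-9.8,0],"translation":[17,-11,6],"fingers":0},{"turn":[-8.1,-11.4,0],"translation":[20,-13,7],"fingers":0},{"turn":[-9.3,-13.0,0],"translation":[22,-14,8],"fingers":0}]'

```text
t: 14.48
eef_pos: [485.1, -224.9, 290.0]
eef_rot: [0.139, 0.641, 0.755, 0.011]
wrist_force: [0.3, -0.2, -4.0]
grip_width: 11.7
grasp_force: 30.0
```

Call:
send_rows --moves '[{"turn":[-1.2,-1.6,0],"translation":[2,-1,1],"fingers":0},{"turn":[-2.3,-3.3,0],"translation":[5,-3,2],"fingers":0},{"turn":[-3.5,-4.9,0],"translation":[8,-5,3],"fingers":0},{"turn":[-4.7,-6.5,0],"translation":[11,-7,4],"fingers":0},{"turn":[-5.8,-8.1,0],"translation":[14,-9,5],"fingers":0},{"turn":[-7.0,-9.8,0],"translation":[17,-11,6],"fingers":0},{"turn":[-8.1,-11.4,0],"translation":[20,-13,7],"fingers":0},{"turn":[-9.3,-13.0,0],"translation":[22,-14,8],"fingers":0}]'

```text
t: 15.48
eef_pos: [506.9, -238.7, 297.8]
eef_rot: [0.274, 0.622, 0.733, 0.023]
wrist_force: [-0.3, -0.9, -4.1]
grip_width: 12.0
grasp_force: 30.0
```

Call:
send_rows --moves '[{"turn":[-1.2,-1.6,0],"translation":[2,-1,1],"fingers":0},{"turn":[-2.3,-3.3,0],"translation":[4,-2,2],"fingers":0},{"turn":[-3.5,-4.9,0],"translation":[6,-3,2],"fingers":0},{"turn":[-3.5,-4.9,0],"translation":[6,-3,2],"fingers":0},{"turn":[-3.5,-4.9,0],"translation":[6,-3,2],"fingers":0},{"turn":[-3.5,-4.9,0],"translation":[6,-3,2],"fingers":0},{"turn":[-3.5,-4.9,0],"translation":[6,-3,2],"fingers":0},{"turn":[-3.5,-4.9,0],"translation":[6,-3,2],"fingers":0}]'

```text
t: 16.48
eef_pos: [513.7, -242.4, 300.7]
eef_rot: [0.324, 0.612, 0.721, 0.027]
wrist_force: [-0.3, 0.8, -4.4]
grip_width: 11.9
grasp_force: 30.0
```

```bash
python3 - <<'E'
from h import *
snap('scene','s5'); snap('top','t5'); snap('wrist','w5'); s=ctrl.state(); print(s['eef_pos'],s['eef_rot'],s['q'],s['wrist_force'],s['moment'],s['grip_width'])
r=s['eef_rot'];M=R.from_quat([r[1],r[2],r[3],r[0]]); print('tool z',M.as_matrix()[:,2],'tilt',np.degrees(np.arccos(-M.as_matrix()[2,2])))
im=cv2.imread('pics/s5.png'); a=cv2.resize(im[20:220,280:480],None,fx=2.9,fy=2.9)
cv2.imwrite('pics/s5c.png',a)
E
```

```text
[ 513.684442   -242.38774749  300.58280714] [0.32428942 0.61172858 0.72104429 0.02682617] [-0.52102756 -0.03269412  2.01452377 -0.1278398   0.50277954 -0.59361956] [ 0.41282218 -0.09620356 -3.94489085] [ 0.42407753  0.31566792 -0.00561497] 12.123233356961116
tool z [ 0.50047474 -0.35806849 -0.78823346] tilt 37.97926917525313
```

View pics/s5c.png

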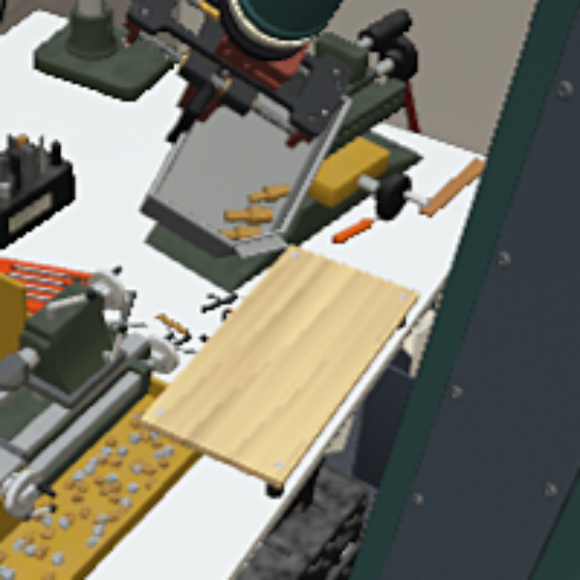

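All three fittings lie stacked side by side against the cut corner, which hangs lowest (crop ≈(240,215)). Checking their places in the tray frame.

```bash
python3 - <<'E'
from h import *
W=cloud('scene','s5'); z=np.load('pics/s5.npz'); s=ctrl.state(); r=s['eef_rot']
M=R.from_quat([r[1],r[2],r[3],r[0]]).as_matrix()
# tray axes: x=tool y, z=-tool z, y = z cross x ; grip pt = TCP -19 toolz = tray(64,0,70)
tx=M[:,1];tz=-M[:,2];ty=np.cross(tz,tx); A=np.stack([tx,ty,tz]); g=s['eef_pos']-19*M[:,2]
Q=(W-g)@A.T+[64,0,70]
im=z['im'].astype(int); br=(im[...,0]-im[...,2]>50)
m=br&(abs(Q[...,0])<65)&(abs(Q[...,1])<95)&(Q[...,2]>2)&(Q[...,2]<30)
n,l,st,c=cv2.connectedComponentsWithStats(m.astype(np.uint8),connectivity=4)
for i in range(1,n):
    if st[i,4]>5: q=Q[l==i]; print(st[i,4],np.median(q,0).round(1),q.min(0).round(),q.max(0).round())
fl=(~br)&(abs(Q[...,0])<45)&(abs(Q[...,1])<20)&(abs(Q[...,2])<15); print('floor z',np.median(Q[fl][:,2]),'corner world',g+A.T@(np.array([-39,69,4])-[64,0,70]))
E
```

```text
52 [-36.8  16.3  14.6] [-52.   1.   9.] [-22.  30.  21.]
70 [-29.1  45.3  16.9] [-47.  27.   3.] [-9. 59. 23.]
43 [-28.4  64.8  15.6] [-45.  52.   9.] [-14.  75.  20.]
floor z 2.39657201084394 corner world [ 445.28947581 -222.9110446   188.68201785]
```

The third fitting is still about 30 mm up the wall, so I'll tip a bit more towards +y to close the stack.

Call:
send_rows --moves '[{"turn":[-2,-0.3,0],"translation":[0,0,1],"fingers":0},{"turn":[-4,-0.7,0],"translation":[0,0,2],"fingers":0},{"turn":[-6,-1,0],"translation":[0,0,3],"fingers":0},{"turn":[-8,-1.3,0],"translation":[0,0,4],"fingers":0},{"turn":[-10,-1.7,0],"translation":[0,0,5],"fingers":0},{"turn":[-10,-1.7,0],"translation":[0,0,5],"fingers":0},{"turn":[-10,-1.7,0],"translation":[0,0,5],"fingers":0},{"turn":[-10,-1.7,0],"translation":[0,0,5],"fingers":0}]'

```text
t: 17.62
eef_pos: [513.9, -242.6, 305.9]
eef_rot: [0.387, 0.581, 0.715, -0.027]
wrist_force: [1.1, -0.0, -4.5]
grip_width: 11.9
grasp_force: 30.0
```

```bash
cat > m.py <<'E'
import sys
from h import *
tag=sys.argv[1]; snap('scene',tag)
W=cloud('scene',tag); z=np.load(f'pics/{tag}.npz'); s=ctrl.state(); r=s['eef_rot']
M=R.from_quat([r[1],r[2],r[3],r[0]]).as_matrix()
tx=M[:,1];tz=-M[:,2];ty=np.cross(tz,tx); A=np.stack([tx,ty,tz]); g=s['eef_pos']-19*M[:,2]
Q=(W-g)@A.T+[64,0,70]
im=z['im'].astype(int); br=(im[...,0]-im[...,2]>50)
m=br&(abs(Q[...,0])<65)&(abs(Q[...,1])<95)&(Q[...,2]>2)&(Q[...,2]<30)
n,l,st,c=cv2.connectedComponentsWithStats(m.astype(np.uint8),connectivity=4)
for i in range(1,n):
    if st[i,4]>5: q=Q[l==i]; print(st[i,4],np.median(q,0).round(1),q.min(0).round(),q.max(0).round())
print('tilt',np.degrees(np.arccos(tz[2])),'slope x,y',tx[2],ty[2],s['q'].round(2),s['grip_width'],s['moment'],s['t'])
im=cv2.imread(f'pics/{tag}.png'); cv2.imwrite(f'pics/{tag}c.png',cv2.resize(im[30:150,310:430],None,fx=5,fy=5,interpolation=cv2.INTER_CUBIC))
E
python3 m.py s6
```

```text
55 [-35.5  20.3  14.7] [-52.   2.   3.] [-20.  34.  21.]
72 [-27.6  47.3  17. ] [-44.  30.  11.] [-8. 63. 23.]
50 [-31.   66.9  15.6] [-46.  52.   2.] [-16.  79.  21.]
tilt 45.67060792832848 slope x,y 0.411279281836014 -0.5852799328329015 [-0.39 -0.03  2.09 -0.7   0.4  -0.04] 11.94119529140319 [ 0.68000583  0.34443824 -0.08962862] 17.675
```

View pics/s6c.png

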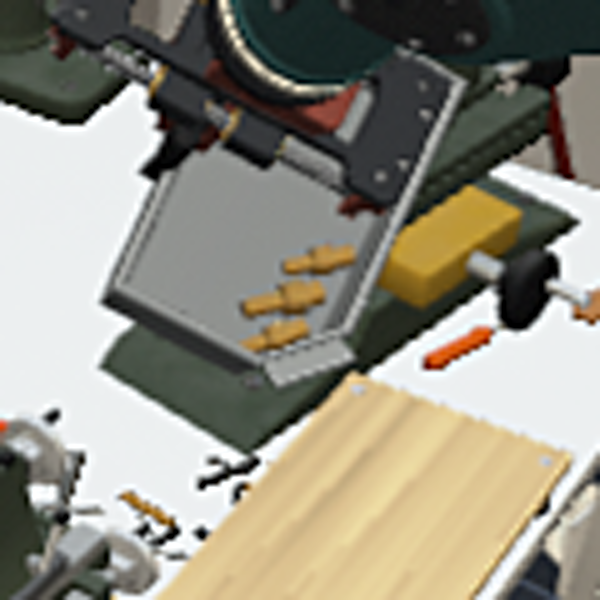

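The fittings lie parallel to the cut wall, stacked against it and touching (normal offsets 7, 23 and 37 mm). Ease back to the symmetric tilt so the corner's middle hangs lowest.

Call:
send_rows --moves '[{"turn":[1,0.1,0],"translation":[0,0,0],"fingers":0},{"turn":[2.5,0,0],"translation":[0,0,0],"fingers":0},{"turn":[4,-0.5,0],"translation":[0,0,0],"fingers":0},{"turn":[5.5,-1,0],"translation":[0,0,0],"fingers":0},{"turn":[6,-1.5,0],"translation":[0,0,0],"fingers":0},{"turn":[6,-1.5,0],"translation":[0,0,0],"fingers":0},{"turn":[6,-1.5,0],"translation":[0,0,0],"fingers":0},{"turn":[6,-1.5,0],"translation":[0,0,0],"fingers":0}]'

```text
t: 18.68
eef_pos: [513.7, -242.2, 305.5]
eef_rot: [0.365, 0.6, 0.711, 0.018]
wrist_force: [0.2, -0.3, -4.0]
grip_width: 11.4
grasp_force: 30.0
```

```bash
python3 m.py s7
```

```text
50 [-35.6  20.8  14.9] [-53.   5.   6.] [-19.  32.  20.]
74 [-27.5  48.4  16.5] [-45.  31.   8.] [-8. 64. 23.]
41 [-31.9  64.8  14.7] [-46.  49.   2.] [-19.  76.  22.]
tilt 42.919229317462076 slope x,y 0.4642970184043861 -0.4981404440138984 [-0.49 -0.05  2.07 -0.3   0.39 -0.42] 11.492169764143137 [0.53986148 0.37897459 0.01765646] 18.725
```

The third fitting hangs back at the -x wall. A brief tilt biased towards +y will slide it along into the corner, then return.

Call:
send_rows --moves '[{"turn":[-1.5,2.5,0],"translation":[0,0,0],"fingers":0},{"turn":[-3,5,0],"translation":[0,0,0],"fingers":0},{"turn":[-4.5,7.5,0],"translation":[0,0,0],"fingers":0},{"turn":[-6,10,0],"translation":[0,0,0],"fingers":0},{"turn":[-7.5,12.5,0],"translation":[0,0,0],"fingers":0},{"turn":[-8.5,15,0],"translation":[0,0,0],"fingers":0},{"turn":[-8.5,15,0],"translation":[0,0,0],"fingers":0},{"turn":[-8.5,15,0],"translation":[0,0,0],"fingers":0}]'

```text
t: 19.73
eef_pos: [513.8, -242.1, 305.5]
eef_rot: [0.313, 0.569, 0.752, -0.112]
wrist_force: [-0.5, -0.4, -4.9]
grip_width: 11.6
grasp_force: 30.0
```

```bash
python3 m.py s8
```

```text
55 [-35.4  20.1  15.5] [-51.   3.   3.] [-20.  32.  23.]
74 [-28.4  47.   16.7] [-45.  30.   3.] [-7. 63. 22.]
39 [-29.8  66.5  16. ] [-42.  54.  13.] [-16.  79.  19.]
tilt 38.864997194491174 slope x,y 0.18700831483492597 -0.5989728322058419 [-0.29  0.04  1.94 -0.66  0.73 -0.16] 11.751822801678781 [ 0.68118413  0.0555438  -0.01129622] 19.775
```

Call:
send_rows --moves '[{"turn":[-0.5,2,0],"translation":[0,0,0],"fingers":0},{"turn":[-1,4,0],"translation":[0,0,0],"fingers":0},{"turn":[-1,6,0],"translation":[0,0,0],"fingers":0},{"turn":[-1.5,8,0],"translation":[0,0,0],"fingers":0},{"turn":[-2,10,0],"translation":[0,0,0],"fingers":0},{"turn":[-2,10,0],"translation":[0,0,0],"fingers":0},{"turn":[-2,10,0],"translation":[0,0,0],"fingers":0}]'

```text
t: 20.65
eef_pos: [513.5, -242.4, 305.5]
eef_rot: [0.256, 0.552, 0.774, -0.175]
wrist_force: [-0.1, 0.2, -3.8]
grip_width: 11.9
grasp_force: 30.0
```

```bash
python3 m.py s9
```

```text
54 [-35.4  21.4  14.8] [-50.   8.   9.] [-20.  32.  20.]
81 [-28.   47.9  17.5] [-44.  28.   3.] [-7. 64. 24.]
25 [-28.7  64.4  16. ] [-40.  54.  12.] [-18.  76.  20.]
tilt 36.150555642145896 slope x,y 0.011769925932519187 -0.5897916387297527 [-0.23  0.11  1.83 -0.66  0.94 -0.23] 11.847653867879838 [ 0.66699269 -0.03598807  0.00601046] 20.7
```

The stack holds by friction even at a 36° +y tilt. A gentle shake along the cut wall may settle it.

Call:
send_rows --moves '[{"turn":[0,0,0],"translation":[9,13,0],"fingers":0},{"turn":[0,0,0],"translation":[-9,-13,0],"fingers":0},{"turn":[0,0,0],"translation":[9,13,0],"fingers":0},{"turn":[0,0,0],"translation":[-9,-13,0],"fingers":0},{"turn":[0,0,0],"translation":[9,13,0],"fingers":0},{"turn":[0,0,0],"translation":[-9,-13,0],"fingers":0},{"turn":[0,0,0],"translation":[0,0,0],"fingers":0},{"turn":[0,0,0],"translation":[0,0,0],"fingers":0}]'

```text
t: 21.7
eef_pos: [515.0, -241.3, 305.8]
eef_rot: [0.257, 0.551, 0.775, -0.175]
wrist_force: [1.0, 0.6, -4.1]
grip_width: 12.0
grasp_force: 30.0
```

```bash
python3 m.py s10
```

```text
71 [-7.7 65.2 17.4] [-21.  51.  10.] [12. 78. 24.]
45 [21.5 67.3 14.8] [10. 56. 11.] [38. 76. 20.]
28 [-26.4  66.2  15.6] [-39.  56.  11.] [-14.  76.  20.]
tilt 36.16764309241731 slope x,y 0.011757875960941244 -0.5900327141783109 [-0.23  0.11  1.83 -0.66  0.94 -0.23] 12.284337204172417 [ 0.76276891 -0.08751132 -0.02755179] 21.75
```

Call:
send_rows --moves '[{"turn":[1,-3,0],"translation":[0,0,0],"fingers":0},{"turn":[2,-6,0],"translation":[0,0,0],"fingers":0},{"turn":[3.5,-10,0],"translation":[0,0,0],"fingers":0},{"turn":[5,-14,0],"translation":[0,0,0],"fingers":0},{"turn":[7,-18,0],"translation":[0,0,0],"fingers":0},{"turn":[9,-22,0],"translation":[0,0,0],"fingers":0},{"turn":[10.5,-25,0],"translation":[0,0,0],"fingers":0},{"turn":[10.5,-25,0],"translation":[0,0,0],"fingers":0}]'

```text
t: 22.75
eef_pos: [512.2, -242.4, 304.7]
eef_rot: [0.365, 0.598, 0.713, 0.018]
wrist_force: [0.1, -0.3, -4.2]
grip_width: 11.8
grasp_force: 30.0
```

Call:
send_rows --moves '[{"turn":[0,0,0],"translation":[0,0,0],"fingers":0},{"turn":[0,0,0],"translation":[0,0,0],"fingers":0},{"turn":[0,0,0],"translation":[0,0,0],"fingers":0}]'

```text
t: 23.12
eef_pos: [514.1, -242.1, 305.7]
eef_rot: [0.366, 0.597, 0.714, 0.019]
wrist_force: [0.1, -0.8, -3.5]
grip_width: 11.8
grasp_force: 30.0
```

```bash
python3 m.py s11
```

```text
44 [21.2 68.  14.4] [ 8. 57. 11.] [37. 77. 19.]
65 [-8.6 65.3 17.1] [-25.  47.   3.] [10. 77. 23.]
37 [-31.   66.7  15.4] [-43.  54.  11.] [-16.  77.  20.]
tilt 43.02655217249963 slope x,y 0.4644453390665677 -0.4998745832916336 [-0.49 -0.05  2.08 -0.28  0.38 -0.45] 11.858420171551485 [0.50122795 0.4785284  0.01825546] 23.175
```

Call:
send_rows --moves '[{"turn":[0,0,0],"translation":[12,2,0],"fingers":0},{"turn":[0,0,0],"translation":[-4,0,0],"fingers":0},{"turn":[0,0,0],"translation":[12,2,0],"fingers":0},{"turn":[0,0,0],"translation":[-4,0,0],"fingers":0},{"turn":[0,0,0],"translation":[12,2,0],"fingers":0},{"turn":[0,0,0],"translation":[0,0,0],"fingers":0},{"turn":[0,0,0],"translation":[0,0,0],"fingers":0}]'

```text
t: 24.05
eef_pos: [513.1, -242.2, 305.2]
eef_rot: [0.366, 0.597, 0.713, 0.019]
wrist_force: [-0.6, 0.2, -3.7]
grip_width: 11.8
grasp_force: 30.0
```

```bash
python3 m.py s12
```

```text
47 [11.4 65.7 14.7] [-1. 49.  3.] [24. 76. 22.]
65 [-12.6  62.9  17.1] [-27.  40.   2.] [ 4. 78. 22.]
43 [-32.6  65.8  15.7] [-46.  52.   9.] [-19.  78.  20.]
tilt 43.018653256530534 slope x,y 0.46469714881825325 -0.49950285091450775 [-0.49 -0.05  2.08 -0.28  0.38 -0.45] 11.785596997091874 [0.45877436 0.38189851 0.00646685] 24.1
```

The shake works: the stack is closing. Once more.

Call:
send_rows --moves '[{"turn":[0,0,0],"translation":[12,2,0],"fingers":0},{"turn":[0,0,0],"translation":[-4,0,0],"fingers":0},{"turn":[0,0,0],"translation":[12,2,0],"fingers":0},{"turn":[0,0,0],"translation":[-4,0,0],"fingers":0},{"turn":[0,0,0],"translation":[12,2,0],"fingers":0},{"turn":[0,0,0],"translation":[-4,0,0],"fingers":0},{"turn":[0,0,0],"translation":[0,0,0],"fingers":0},{"turn":[0,0,0],"translation":[0,0,0],"fingers":0}]'

```text
t: 25.1
eef_pos: [514.6, -242.6, 306.1]
eef_rot: [0.367, 0.597, 0.713, 0.019]
wrist_force: [0.1, -0.9, -3.5]
grip_width: 11.8
grasp_force: 30.0
```

```bash
python3 m.py s13
```

```text
46 [13.5 65.3 13.6] [ 2. 53.  8.] [27. 76. 23.]
111 [-20.1  62.7  15.8] [-45.  42.   6.] [ 5. 77. 21.]
tilt 43.082331418339024 slope x,y 0.4653176828454348 -0.5000348119892182 [-0.49 -0.05  2.08 -0.28  0.38 -0.45] 11.704437942664695 [0.49918997 0.41892118 0.00415066] 25.15
```

Call:
send_rows --moves '[{"turn":[4,0.6,0],"translation":[0,0,0],"fingers":0},{"turn":[8,1.3,0],"translation":[0,0,0],"fingers":0},{"turn":[8,1.3,0],"translation":[12,2,0],"fingers":0},{"turn":[8,1.3,0],"translation":[-4,0,0],"fingers":0},{"turn":[8,1.3,0],"translation":[12,2,0],"fingers":0},{"turn":[8,1.3,0],"translation":[0,0,0],"fingers":0},{"turn":[8,1.3,0],"translation":[0,0,0],"fingers":0}]'

```text
t: 26.02
eef_pos: [513.4, -242.4, 305.3]
eef_rot: [0.315, 0.622, 0.714, 0.062]
wrist_force: [0.1, 0.1, -3.3]
grip_width: 12.2
grasp_force: 30.0
```

```bash
python3 m.py s14
```

```text
40 [ 9.  63.6 15. ] [-2. 46.  3.] [20. 72. 19.]
81 [-19.7  62.2  16. ] [-46.  45.   3.] [ 0. 75. 21.]
tilt 37.53114958233007 slope x,y 0.4809522017382155 -0.3738992797531141 [-0.59 -0.05  2.01  0.08  0.53 -0.79] 12.070117064772537 [0.31387913 0.38383516 0.04608608] 26.075
```

Call:
send_rows --moves '[{"turn":[4,0.6,0],"translation":[0,0,0],"fingers":0},{"turn":[6,1,0],"translation":[0,0,0],"fingers":0},{"turn":[6,1,0],"translation":[12,2,0],"fingers":0},{"turn":[6,1,0],"translation":[-4,0,0],"fingers":0},{"turn":[6,1,0],"translation":[12,2,0],"fingers":0},{"turn":[6,1,0],"translation":[0,0,0],"fingers":0},{"turn":[6,1,0],"translation":[0,0,0],"fingers":0}]'

```text
t: 26.95
eef_pos: [513.0, -241.8, 305.0]
eef_rot: [0.276, 0.638, 0.713, 0.094]
wrist_force: [-0.0, 0.0, -4.1]
grip_width: 11.9
grasp_force: 30.0
```

```bash
python3 m.py s15
```

```text
33 [ 6.8 62.3 15.6] [-2. 52. 10.] [19. 70. 19.]
64 [-20.5  60.2  15.6] [-44.  46.   9.] [-3. 70. 21.]
tilt 33.918436544572906 slope x,y 0.4860185978635261 -0.27415961296949404 [-0.66 -0.03  1.96  0.23  0.65 -0.92] 11.82962450573148 [0.18959721 0.32870954 0.00854071] 27.0
```

Compact now. Return to the symmetric tilt.

Call:
send_rows --moves '[{"turn":[-2,-0.3,0],"translation":[0,0,0],"fingers":0},{"turn":[-4,-0.6,0],"translation":[0,0,0],"fingers":0},{"turn":[-6,-1,0],"translation":[0,0,0],"fingers":0},{"turn":[-8,-1.3,0],"translation":[0,0,0],"fingers":0},{"turn":[-10,-1.6,0],"translation":[0,0,0],"fingers":0},{"turn":[-12,-2,0],"translation":[0,0,0],"fingers":0},{"turn":[-12,-2,0],"translation":[0,0,0],"fingers":0},{"turn":[-12,-2,0],"translation":[0,0,0],"fingers":0}]'

```text
t: 28.0
eef_pos: [513.8, -242.3, 305.7]
eef_rot: [0.354, 0.604, 0.714, 0.03]
wrist_force: [-0.5, 0.2, -3.9]
grip_width: 11.9
grasp_force: 30.0
```

Call:
send_rows --moves '[{"turn":[0,0,0],"translation":[9,0,0],"fingers":0},{"turn":[0,0,0],"translation":[0,0,0],"fingers":0},{"turn":[0,0,0],"translation":[9,0,0],"fingers":0},{"turn":[0,0,0],"translation":[0,0,0],"fingers":0},{"turn":[0,0,0],"translation":[0,0,0],"fingers":0},{"turn":[0,0,0],"translation":[0,0,0],"fingers":0}]'

```text
t: 28.75
eef_pos: [513.5, -242.4, 305.6]
eef_rot: [0.354, 0.604, 0.714, 0.03]
wrist_force: [0.4, 0.0, -2.9]
grip_width: 11.7
grasp_force: 30.0
```

```bash
python3 m.py s16; python3 - <<'E'
from h import *
W=cloud('scene','s16');V=cloud('scene','scene0')
for n,u,v in (('tin',261,302),('bar',293,288),('tape',240,329)): print(n,W[v,u]-V[v,u])
E
```

```text
50 [11.5 64.9 13.9] [-2. 50.  9.] [26. 76. 20.]
65 [-14.3  61.2  16.5] [-29.  46.  10.] [ 3. 75. 22.]
39 [-31.5  64.4  14.5] [-48.  46.   3.] [-20.  76.  21.]
tilt 41.628264759033925 slope x,y 0.47027813889790354 -0.4691762563865548 [-0.52 -0.05  2.06 -0.16  0.41 -0.56] 11.643618070405708 [0.40242132 0.39228521 0.02216246] 28.8
tin [ 0.94614024 -0.87517041 -2.47042682]
bar [-0.65671025  0.83901793  1.94941216]
tape [ 0.01835829 -0.01294265 -0.0479549 ]
```

Call:
send_rows --moves '[{"turn":[4,0.6,0],"translation":[0,0,0],"fingers":0},{"turn":[8,1.3,0],"translation":[0,0,0],"fingers":0},{"turn":[12,2,0],"translation":[0,0,0],"fingers":0},{"turn":[12,2,0],"translation":[8,11,0],"fingers":0},{"turn":[12,2,0],"translation":[-2,-3,0],"fingers":0},{"turn":[12,2,0],"translation":[8,11,0],"fingers":0},{"turn":[12,2,0],"translation":[0,0,0],"fingers":0},{"turn":[12,2,0],"translation":[0,0,0],"fingers":0}]'

```text
t: 29.8
eef_pos: [513.6, -242.9, 305.7]
eef_rot: [0.277, 0.638, 0.713, 0.094]
wrist_force: [0.4, -0.0, -4.0]
grip_width: 11.5
grasp_force: 30.0
```

```bash
python3 m.py s17
```

```text
48 [ 3.  57.  14.4] [-10.  44.   9.] [18. 68. 18.]
74 [-24.4  56.3  15.8] [-45.  32.   3.] [-4. 69. 22.]
tilt 33.96810704982645 slope x,y 0.4865982562165311 -0.2745957969211709 [-0.66 -0.03  1.96  0.23  0.65 -0.92] 12.031299108302989 [0.23092508 0.37106135 0.02961633] 29.85
```

Call:
send_rows --moves '[{"turn":[0,0,0],"translation":[8,11,0],"fingers":0},{"turn":[0,0,0],"translation":[-2,-3,0],"fingers":0},{"turn":[0,0,0],"translation":[8,11,0],"fingers":0},{"turn":[0,0,0],"translation":[0,0,0],"fingers":0},{"turn":[0,0,0],"translation":[0,0,0],"fingers":0}]'

```text
t: 30.48
eef_pos: [513.6, -242.6, 305.7]
eef_rot: [0.277, 0.638, 0.713, 0.094]
wrist_force: [-0.3, 0.8, -3.2]
grip_width: 12.1
grasp_force: 30.0
```

```bash
python3 m.py s18
```

```text
55 [-1.7 51.9 13.9] [-16.  37.   8.] [14. 66. 19.]
78 [-26.9  55.2  16.4] [-40.  37.   9.] [-6. 68. 22.]
tilt 33.95723683571326 slope x,y 0.48666718811426435 -0.2741531490519107 [-0.66 -0.03  1.96  0.23  0.65 -0.91] 11.886499944327507 [ 0.22302878  0.32526624 -0.02024883] 30.525
```

Small is now within about 41 mm, neatly stacked. Return smoothly to the symmetric tilt.

Call:
send_rows --moves '[{"turn":[-1.5,-0.2,0],"translation":[0,0,0],"fingers":0},{"turn":[-3,-0.5,0],"translation":[0,0,0],"fingers":0},{"turn":[-4.5,-0.7,0],"translation":[0,0,0],"fingers":0},{"turn":[-6,-1,0],"translation":[0,0,0],"fingers":0},{"turn":[-7.5,-1.2,0],"translation":[0,0,0],"fingers":0},{"turn":[-9,-1.5,0],"translation":[0,0,0],"fingers":0},{"turn":[-10.5,-1.8,0],"translation":[0,0,0],"fingers":0},{"turn":[-11,-2,0],"translation":[0,0,0],"fingers":0}]'

```text
t: 31.52
eef_pos: [513.5, -241.3, 305.2]
eef_rot: [0.349, 0.606, 0.714, 0.036]
wrist_force: [0.6, 0.4, -3.6]
grip_width: 11.9
grasp_force: 30.0
```

Call:
send_rows --moves '[{"turn":[0,0,0],"translation":[0,0,0],"fingers":0},{"turn":[0,0,0],"translation":[0,0,0],"fingers":0},{"turn":[0,0,0],"translation":[0,0,0],"fingers":0},{"turn":[0,0,0],"translation":[0,0,0],"fingers":0},{"turn":[0,0,0],"translation":[0,0,0],"fingers":0},{"turn":[0,0,0],"translation":[0,0,0],"fingers":0}]'

```text
t: 32.28
eef_pos: [513.7, -242.4, 305.6]
eef_rot: [0.349, 0.607, 0.714, 0.036]
wrist_force: [-0.0, -0.2, -3.7]
grip_width: 11.8
grasp_force: 30.0
```

```bash
python3 m.py s19
```

```text
53 [-1.  51.6 14.3] [-16.  36.   9.] [13. 66. 19.]
111 [-28.2  56.1  15.5] [-48.  34.   8.] [-6. 74. 22.]
tilt 41.039573939710834 slope x,y 0.4746670376860839 -0.45363938626961886 [-0.53 -0.05  2.05 -0.11  0.43 -0.61] 11.622963599942544 [ 0.43060563  0.42081964 -0.04180126] 32.325
```

Stable, symmetric 41° tilt, all three fittings packed in the corner. Handing in.

```bash
python3 -c "
from bench import ctrl
print(ctrl.hand_in())"
```

```text
the job is handed in; nothing more can be done
None
```

I put the stray fitting in the tray, lifted the tray by its tab, and handed in at about 32 s with it held at a 41° tip. All three fittings are stacked in the cut-off corner, which hangs lowest; the bar, tape roll and tin look unmoved by depth readings.

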